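# Shut the draught shield and tare the laboratory balance

## Task

An empty weighing dish stands on the pan of the laboratory balance and has to be tared: with the fingertips push the open left-hand glass door and the open glass top of its draught shield fully shut, gently and in either order, and only then press the long tare bar at the front of the balance down and let it come up again. Only push: do not pinch the door grips, and do not shift the dish. Leave the right-hand door shut, the two small round keys unpressed, and the cross, the pot and the tweezers beside the balance where they lie.

Things in the scene. Friction and masses are not known exactly. Their poses are not given: they have to be found in the camera images.
- balance: Milligram laboratory balance, fixed: white base 330 mm deep (x), 200 wide (y), 70 high, under a glass draught shield. Origin: on the bench under the base's middle; +x to its back, +y to its left as the user (robot) faces it, z up. Front x = -165 mm: key console 42 mm high back to x = -118; there the sloping display rises to 70 mm at x = -75 mm.
- shield (a point): Draught shield, a glass box on an aluminium frame: this point is the centre of its frame's top, 247 mm above the bench, at x = 40, y = 0 mm in the balance's frame. It spans x -45 to 125 mm and 91 mm to either side, grips not counted; open only where a door stands open. The highest part, the top's grip, reaches 274 mm above the bench.
- side_door (a joint): Left-hand (+y) glass sliding door of the shield: m open; 0 is fully shut at its end stop; it slides along the balance's +x (backwards) to open, at most 0.125. Starts 0.04 to 0.105 open. It stays where it is left; about 1 to 3 N slide it.
- side_grip (a point): Middle of the back (+x) face of the left door's black finger grip: push it to the balance's -x to shut the door. Moves with the door; shut: x -26, y 102, z 195 mm in the balance's frame. Grip: upright bar, 14 mm thick (x), 60 tall, from the glass 11 mm inwards of this point to 13 mm outwards (y). Behind it the door is flat glass.
- top_door (a joint): Glass top (sliding lid) of the shield: m open; 0 is fully shut at its end stop; it slides along the balance's +x (backwards) to open, at most 0.125. Starts 0.04 to 0.105 open. It stays where it is left; about 1 to 3 N slide it.
- top_grip (a point): Middle of the back (+x) face of the top's black finger grip: push it to the balance's -x to shut the top. Moves with the top; shut: x -26, y 0, z 262 mm in the balance's frame. Grip: bar across the glass's front edge, 14 mm thick (x), 60 long (y), from the glass 10 mm below this point to 12 mm above. Behind it lies the top's flat glass.
- tare_key (a joint): Travel of the tare bar in m: 0 is up, 0.004 fully down. Sprung: begins to move at about 1.2 N, fully down at about 4 N, comes up by itself.
- tare_top (a point): Centre of the top of the tare bar, the long grey bar in the middle of the console in front of the display: 50 mm long (y) by 16 mm (x), 48 mm above the bench when up, 6 mm proud of the console. At x = -142, y = 0 mm in the balance's frame.
- left_key (a joint): Travel of the small round key (12 mm across, top 48 mm above the bench) 62 mm to the left of the tare bar's centre, in m: 0 up, 0.004 fully down. Not to be pressed.
- right_key (a joint): Travel of the same kind of key 62 mm to the right of the tare bar's centre, in m: 0 up, 0.004 fully down. Not to be pressed.
- right_door (a joint): Right-hand glass sliding door (the mirror image of the left one, on the -y side), already shut (0); m open. It must be left shut.
- dish: Small round steel weighing dish, 60 mm across, 14 mm high, loose on the round pan (90 mm across, top 90 mm above the bench) inside the shield. Origin: centre of its underside.
- cross: Bronze cross pendant, 49 mm across, 5 mm thick, lying on the bench to the left of the balance. Origin: centre of its underside.
- pot: Lidded specimen pot, 38 mm across, 45 mm high, standing on the bench to the left of the balance's front. Origin: centre of its underside.
- tweezers: Steel tweezers, 115 mm long, 8 mm high, lying on the bench to the right of the balance. Origin: centre of the underside.

How it is judged:
By the outcome, as a careful person would: the job done as asked, in the order asked, and still so for the second after the job is handed in, with the robot touching nothing.
It also fails if it takes over 53 s, if anything falls off the work surface, if the arm or the gripper's body presses on something with over 40 N, if the wrist force passes 120 N, or if a joint passes its speed limit or range.

## Robot

A 7-joint arm with a two-finger parallel gripper is mounted at the origin on the work surface. World frame = base frame: x ahead of the robot, y to its left, z up, the work surface at z = 0. Lengths are in mm, angles in rad, forces in N, time in s.
With the tool pointing down it reaches from about 400 to 875 mm from the base axis. Payload 4.4 kg.
Tool frame: the origin (TCP) lies midway between the tips of the shut fingers; the grasp point (between the pads) lies 19 mm behind it; z points along the fingers, y is the line along which they close (so a half turn about z gives the same grasp; the last joint's range is limited). The gripper opens to 85 mm and grips with 20 to 120 N. Pads are 22 mm wide; open, the fingers measure 114 mm over their backs; the gripper's body (76 mm by 85 mm) begins 54 mm behind the grasp point. The pads swing forward as they close: fully open they stand 13 mm farther back than shut.
Start: joints at [-0.066, 0.628, 0.038, 1.517, -0.027, 0.996, -0.02], TCP at [650.014, 0.027, 231.313] pointing down, gripper open.
Joint ranges: [-3.06, 3.06], [-0.37, 2.12], [-1.25, 1.32], [0.18, 2.47], [-1.1, 4.24], [0.23, 1.98], [-2.94, 2.94]. Speed limits (rad/s): [2.57, 2.57, 3.14, 3.14, 3.14, 3.14, 3.14].

## Interface

Orientations are given as [roll, pitch, yaw] about the fixed x, y, z axes, in that order (R = Rz(yaw) Ry(pitch) Rx(roll)).
In Python, from cell import ctrl gives the robot as it stands.
- The arm moves only by the shell command python3 -m crank 'ROWS' [OPENING]. ROWS is JSON, a list that holds one entry, the list of rows, each a list of 4 numbers: the shift along the tool's x, y, z normalised to -1 to 1, where 1 is 2.5 cm, then the turn about the tool's z normalised to -1 to 1, where 1 is 0.08 rad. In form: [[[dx, dy, dz, turn], ...]]. A call has 1 to 12 rows; each row shifts and turns the commanded pose from where the row before left it, along the tool's axes as they then stand; what a row does not reach is not made up. A row lasts 1/12 s, in which the tool goes at most 41.7 mm and 7.16 degrees, less where a joint would pass 70% of its speed; a pose out of reach is approached as far as the arm can. A call with a number of a shift or a turn outside -1 to 1 is refused whole. A call with a gripper value outside its range is refused whole. OPENING is the closure, from -1 (fully open) to 1 (shut), set as the call begins (- or left out, the last holds). The fingers move at their own pace and stop on an object; the grip force is fixed at half the most. Time passes only in rows, so rows that do not move let the fingers close. It gives the time, the measured TCP pose, the force, the opening and the grip force at its end, in the units of the state.
- ctrl.read_state(): the state, without advancing time (a new reading comes with each control period).
- ctrl.get_image(name): name is "scene" or "side" or "wrist"; returns a dict with "img" (420x560x3 uint8, red, green, blue), "intrinsics" (3x3 intrinsics, pixels), "extrinsics" (4x4, takes a point from camera to world coordinates). Camera axes: x right, y up, looking along -z (the intrinsics and any distortion apply to the point x, -y, -z); pixel columns grow to the right and rows downward; lengths in mm; the calibration is good to about 2 mm. The wrist camera is an equidistant fisheye: a pixel r from the principal point sees the ray r / f radians off the axis. A picture is of the moment at which its call begins. There is no depth.
- ctrl.finish_job(): hands the job in; it is judged then, once.
Trained networks look in the newest picture that a camera, given by its name, has taken for a name from the list of things; names that differ only in an ending like _2 or _b are one class to them, and where a whole thing is asked for, a point or a joint stands for the part that bears it (a point fixed in the world has none). Each returns a list of dicts, best first, with "confidence" (0 to 1); they miss things now and then, are a little off and sometimes report something else, mostly with a low value. They report only what shows in the picture. A call takes as long as a camera call.
- ctrl.find_in(camera, target): "position" ([row, column] in pixels, amid what is visible of it).
- ctrl.trace(camera, target): "mask" (420x560 bool, what is visible of it) and "position" ([row, column] in pixels, amid what is visible of it).
- ctrl.place_of(camera, target): "position" ([row, column] in pixels: a listed point, or the origin of a listed thing).
The state is a dict: "clock": time; "qpos": joint angles; "qd": joint speeds; "tau": joint torques, N m; "eef_pos": TCP position; "tool_rot": TCP orientation; "force": force on the tool from outside, world axes, zero at the start; "torque": the same for the moment, N m; "width": finger opening in mm; "gripper_force": force on a finger pad.
Only numpy, scipy, OpenCV 4.12 (cv2) and the standard library are available. Lean on these libraries where they do the work, as an engineer would, in place of code of your own. Each camera call takes 0.05 s, during which the arm holds its last target. There are 200 camera calls.

## Working session

There is one attempt and no reset: what is moved stays moved. The work goes in short steps, Python scripts to look and compute and a shell command to move; the robot and the scene stay as the last step left them, time stands still between calls to the robot, and variables do not carry over. Pictures are saved under pics/ and viewed, at most 10 in all, crops included, and the job is handed in when it is done.

```bash
mkdir -p pics; cat > h.py <<'E'
import numpy as np, cv2
from cell import ctrl
def cams(n):
    d=ctrl.get_image(n); return d
def ray(d,rc,fish=False):
    K=np.array(d["intrinsics"]);T=np.array(d["extrinsics"])
    x=(rc[1]-K[0,2])/K[0,0]; y=(rc[0]-K[1,2])/K[1,1]
    if fish:
        r=np.hypot(x,y); s=np.sin(r)/max(r,1e-9); v=np.array([x*s,-y*s,-np.cos(r)])
    else: v=np.array([x,-y,-1.])
    v=T[:3,:3]@v; return T[:3,3],v/np.linalg.norm(v)
def proj(d,p):
    K=np.array(d["intrinsics"]);T=np.array(d["extrinsics"])
    q=T[:3,:3].T@(np.array(p)-T[:3,3]); return [K[1,2]+K[1,1]*(-q[1])/(-q[2]),K[0,2]+K[0,0]*q[0]/(-q[2])]
def tri(rs):
    A=0;b=0
    for o,v in rs:
        P=np.eye(3)-np.outer(v,v);A=A+P;b=b+P@o
    p=np.linalg.solve(A,b); return p,[np.linalg.norm((np.eye(3)-np.outer(v,v))@(p-o)) for o,v in rs]
def onz(o,v,z): return o+v*(z-o[2])/v[2]
E
python3 - <<'E'
from h import *
np.set_printoptions(precision=1,suppress=True)
D={}
for n in("scene","side"):
    D[n]=cams(n); cv2.imwrite(f"pics/{n}0.png",D[n]["img"][:,:,::-1])
    print(n,np.array(D[n]["extrinsics"])[:3,3])
for t in("balance","shield","side_grip","top_grip","tare_top","dish","pot","cross","tweezers"):
    rs=[]
    for n in D:
        r=ctrl.place_of(n,t)
        if r: print(t,n,np.array(r[0]["position"]),round(r[0]["confidence"],2)); rs.append(ray(D[n],r[0]["position"]))
    if len(rs)==2: print("   ",*tri(rs))
print(ctrl.read_state())
E
```

```text
scene [ 248.5 -231.2  888.9]
side [  11.9 -447.9  730.5]
balance scene [266.3 344.4] 0.7
balance side [279.6 320.5] 0.68
    [ 585.1 -164.7    5.9] [np.float64(0.38589726007122527), np.float64(0.38589726007118846)]
shield scene [194.1 377.3] 0.72
side_grip scene [176.1 324.2] 0.66
side_grip side [189.  304.2] 0.94
    [643.4 -73.3 192.3] [np.float64(1.5367210050231146), np.float64(1.5367210050229039)]
top_grip scene [197.1 370.3] 0.72
top_grip side [188.2 338.7] 0.7
    [ 612.2 -168.   253.4] [np.float64(0.780637383566689), np.float64(0.7806373835665958)]
tare_top scene [310.6 294.8] 0.62
tare_top side [298.8 274. ] 0.62
    [ 449.2 -128.9   47.8] [np.float64(0.665030655978619), np.float64(0.665030655978656)]
dish scene [233.5 365.8] 0.78
pot scene [246.  244.7] 0.91
pot side [261.8 238.6] 0.62
    [528.3  35.5 -10.2] [np.float64(0.5560753436742717), np.float64(0.5560753436744)]
cross scene [200.6 289.2] 0.67
cross side [230.3 278.3] 0.57
    [649.   -0.2  25.7] [np.float64(1.6980810761848142), np.float64(1.6980810761848018)]
tweezers scene [338.9 417.6] 0.47
tweezers side [339.6 380.2] 0.4
    [ 526.3 -344.7   -0.9] [np.float64(2.609833776885213), np.float64(2.609833776885281)]
{'clock': 1.0, 'qpos': array([-0.1,  0.6,  0. ,  1.5, -0. ,  1. , -0. ]), 'qd': array([-0.,  0.,  0., -0.,  0.,  0.,  0.]), 'tau': array([  0. , -56.3,   1.2, -19.4,   0. ,   0. ,   0. ]), 'eef_pos': array([650. ,   0. , 231.3]), 'tool_rot': array([ 3.1, -0. ,  1.6]), 'force': array([0.1, 0.6, 0.6]), 'torque': array([ 0.,  0., -0.]), 'gripper_force': 0.0, 'width': 85.61237309788281}
```

View pics/scene0.png

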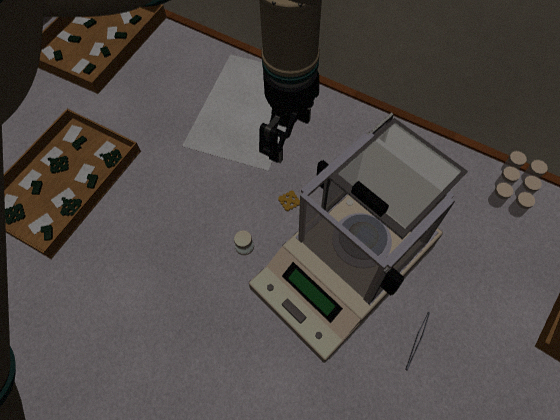

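View pics/side0.png

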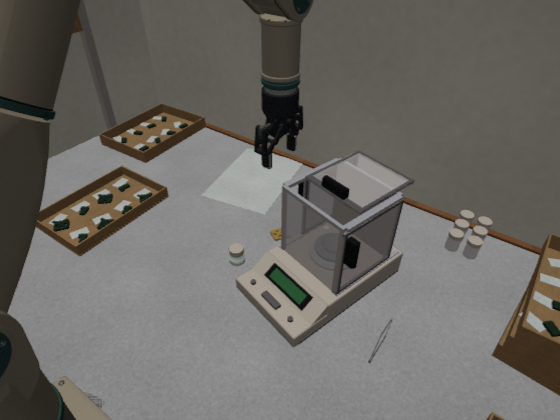

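```bash
cat > fit.py <<'E'
from h import *
from scipy.optimize import least_squares
np.set_printoptions(precision=1,suppress=True)
def W(p,b): 
    c,s=np.cos(p[2]),np.sin(p[2]); return np.array([p[0]+c*b[0]-s*b[1],p[1]+s*b[0]+c*b[1],b[2]])
M={"balance":lambda p:(0,0,0),"shield":lambda p:(40,0,247),"side_grip":lambda p:(-26+p[3],102,195),"top_grip":lambda p:(-26+p[4],0,262),"tare_top":lambda p:(-142,0,48),"left_key":lambda p:(-142,62,48),"right_key":lambda p:(-142,-62,48)}
if __name__=="__main__":
    obs=[]
    for n in("scene","side"):
        d=cams(n)
        for t in M:
            f=ctrl.find_in if "key" in t else ctrl.place_of
            r=f(n,t)
            if r and r[0]["confidence"]>.3: obs.append((n,d,t,np.array(r[0]["position"]),r[0]["confidence"]))
    f=lambda p:np.concatenate([np.array(proj(d,W(p,M[t](p))))-q for n,d,t,q,c in obs])
    s=least_squares(f,[585,-165,-.26,.07,.07],loss="soft_l1",x_scale=[10,10,.1,10,10])
    p=s.x; print(p,p[2])
    for (n,d,t,q,c),e in zip(obs,f(p).reshape(-1,2)): print(n,t,q,round(c,2),"err",e)
    for t in M: print(t,W(p,M[t](p)))
    np.save("p.npy",p)
    for n in("scene","side"):
        d=cams(n);im=cv2.resize(d["img"][:,:,::-1],None,fx=4,fy=4)
        for b in [(-165,100,0),(-165,-100,0),(165,-100,0),(-165,100,42),(-165,-100,42),(-45,91,247),(-45,-91,247),(125,-91,247),(125,91,247)]+[M[t](p) for t in M]:
            r,c=proj(d,W(p,b)); cv2.circle(im,(int(4*c+2),int(4*r+2)),5,(0,0,255),1)
        cv2.imwrite(f"pics/fit_{n}.png",im[440:1480:,960:1900][::1] if n=="scene" else im[560:1400,900:1700])
        cv2.imwrite(f"pics/fit_{n}.png",cv2.resize(cv2.imread(f"pics/fit_{n}.png"),(660,600)))
E
python3 fit.py
```

```text
[ 583.9 -163.6   -0.3   59.7   50.2] -0.2853693446561201
scene balance [267.7 342.8] 0.95 err [-0.1  0.4]
scene shield [196.1 379.1] 0.75 err [-0.2 -2.1]
scene side_grip [174.5 321.2] 0.83 err [0.8 3.7]
scene top_grip [194.9 370.2] 0.89 err [2.6 1.5]
scene right_key [335.4 316.4] 0.36 err [-0.6  0.2]
side balance [282.4 322.5] 0.97 err [-1.  -2.7]
side shield [185.  344.1] 0.56 err [ 4.6 -0.6]
side side_grip [188.1 306.9] 0.74 err [-0.2 -0.8]
side top_grip [187.6 339. ] 0.56 err [-1.2 -0.4]
side tare_top [298.7 269.9] 0.51 err [-0.6  1.3]
balance [ 583.9 -163.6    0. ]
shield [ 622.3 -174.9  247. ]
side_grip [645.  -75.3 195. ]
top_grip [ 607.2 -170.5  262. ]
tare_top [ 447.7 -123.7   48. ]
left_key [465.1 -64.2  48. ]
right_key [ 430.2 -183.2   48. ]
```

View pics/fit_scene.png

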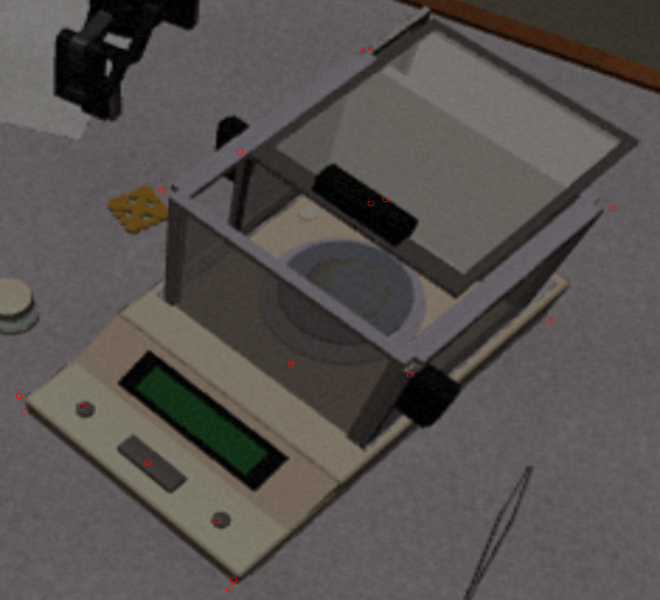

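View pics/fit_side.png

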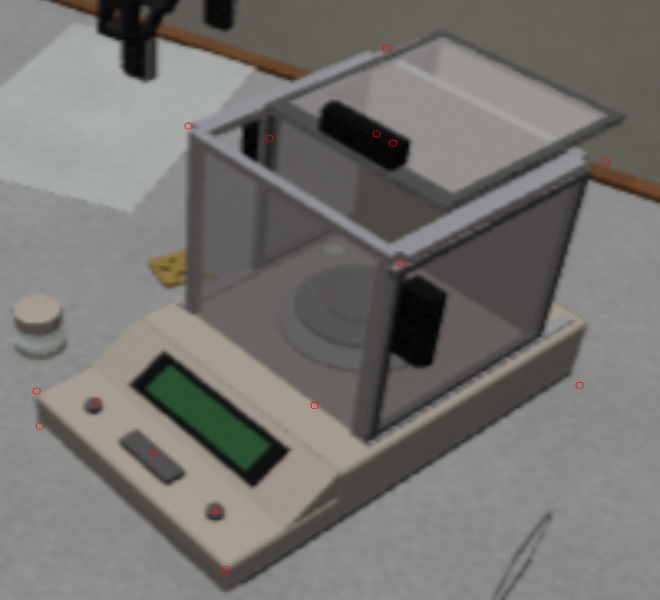

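```bash
cat > fit2.py <<'E'
from fit import *
S={"scene":lambda u,v:((v*1040/600+440)/4-.4,(u*940/660+960)/4-.4),"side":lambda u,v:((v*840/600+560)/4-.4,(u*800/660+900)/4-.4)}
P=[("scene",85,409,(-142,62,48)),("scene",152,463,(-142,0,48)),("scene",221,520,(-142,-62,48)),("scene",238,578,(-165,-100,0)),("scene",28,398,(-165,100,42)),("scene",567,281,(165,-100,70)),("scene",175,188,(-45,91,247)),("scene",408,361,(-45,-91,247)),("scene",600,200,(125,-91,247)),("scene",365,204,"t"),
("side",93,405,(-142,62,48)),("side",152,456,(-142,0,48)),("side",215,511,(-142,-62,48)),("side",227,590,(-165,-100,0)),("side",37,403,(-165,100,42)),("side",586,322,(165,-100,70)),("side",193,132,(-45,91,247)),("side",400,257,(-45,-91,247)),("side",585,157,(125,-91,247)),("side",375,55,(125,91,247)),("side",364,134,"t")]
D={n:cams(n) for n in S}
def b(p,k): return (-33+p[3],0,263) if k=="t" else k
# small per-camera pixel offset absorbs calibration error
f=lambda p:np.concatenate([np.array(proj(D[n],W(p,b(p,k))))-S[n](u,v)+(p[4:6] if n=="scene" else p[6:8]) for n,u,v,k in P]+[p[4:8]*.5])
s=least_squares(f,[585,-165,-.26,50,0,0,0,0],loss="soft_l1",x_scale=[10,10,.1,10,1,1,1,1]);p=s.x
print(p,p[2])
for q,e in zip(P,f(p)[:-4].reshape(-1,2)): print(q[0],q[3],e)
# side door opening from side grip detections, reported vs opening
for n in S:
    off=p[4:6] if n=="scene" else p[6:8]
    for o in (40,50,60,70,80): print(n,o,[np.array(proj(D[n],W(p,c)))+off for c in((-33+o,102,195),(-33+o,115,225),(-33+o,115,165))])
for t in("side_grip",):
    for n in S:
        ctrl.get_image(n)
        for r in ctrl.trace(n,t)[:1]:
            m=r["mask"];ys,xs=np.where(m);print(n,t,r["confidence"],r["position"],ys.min(),ys.max(),xs.min(),xs.max())
np.save("p.npy",np.r_[p[:3],0,p[3]])
E
python3 fit2.py
```

```text
[ 597.2 -153.7   -0.3   53.4    7.2    1.2    5.6   -1. ] -0.25914384356016185
scene (-142, 62, 48) [-0.2  0.2]
scene (-142, 0, 48) [-0.7 -0. ]
scene (-142, -62, 48) [-1.3  0.2]
scene (-165, -100, 0) [ 3.3 -0.6]
scene (-165, 100, 42) [ 0.4 -2.2]
scene (165, -100, 70) [-0.3  1. ]
scene (-45, 91, 247) [ 0.6 -5.5]
scene (-45, -91, 247) [1.9 1.2]
scene (125, -91, 247) [-0.7  1.8]
scene t [-1.7 -0.7]
side (-142, 62, 48) [-0.1  0.7]
side (-142, 0, 48) [-0.7  0.5]
side (-142, -62, 48) [-1.1  0.7]
side (-165, -100, 0) [3.9 0.2]
side (-165, 100, 42) [-2.6 -0.6]
side (165, -100, 70) [0.1 0.1]
side (-45, 91, 247) [-0.5 -3.3]
side (-45, -91, 247) [ 1.3 -0.7]
side (125, -91, 247) [0.6 2.1]
side (125, 91, 247) [-0.9 -0.6]
side t [ 0.7 -0. ]
scene 40 [array([184.4, 312.6]), array([170.5, 307.7]), array([188.7, 306.6])]
scene 50 [array([180.9, 316.6]), array([166.9, 311.8]), array([185.3, 310.5])]
scene 60 [array([177.4, 320.5]), array([163.3, 315.9]), array([181.9, 314.3])]
scene 70 [array([173.9, 324.4]), array([159.8, 319.9]), array([178.5, 318.1])]
scene 80 [array([170.4, 328.3]), array([156.3, 324. ]), array([175.2, 321.8])]
side 40 [array([193.8, 294.4]), array([180. , 290.9]), array([201.8, 290.2])]
side 50 [array([192.1, 297.8]), array([178.4, 294.4]), array([200.2, 293.5])]
side 60 [array([190.5, 301.1]), array([176.8, 297.8]), array([198.5, 296.8])]
side 70 [array([188.8, 304.4]), array([175.2, 301.1]), array([196.9, 300. ])]
side 80 [array([187.2, 307.7]), array([173.6, 304.5]), array([195.2, 303.2])]
scene side_grip 0.97 [190.6, 331.8] 114 210 317 392
side side_grip 0.58 [191.7, 312.7] 180 214 298 332
```

```bash
python3 - <<'E'
from h import *
for n in("scene","wrist"):
    d=cams(n); print(d.keys(),{k:v for k,v in d.items() if k!="img"})
E
sed -i 's/\[p\[4:8\]\*.5\]/[p[4:8]*5]/' fit2.py; python3 fit2.py | head -22
```

```text
dict_keys(['img', 'intrinsics', 'extrinsics']) {'intrinsics': array([[469.45426772,   0.        , 286.43973729],
       [  0.        , 469.45426772, 207.23311129],
       [  0.        ,   0.        ,   1.        ]]), 'extrinsics': array([[ 4.99342872e-01,  7.70435182e-01, -3.96341176e-01,
         2.48511197e+02],
       [-8.66390486e-01,  4.41426287e-01, -2.33474536e-01,
        -2.31191265e+02],
       [-4.92158296e-03,  4.59970069e-01,  8.87920781e-01,
         8.88911505e+02],
       [ 0.00000000e+00,  0.00000000e+00,  0.00000000e+00,
         1.00000000e+00]])}
dict_keys(['img', 'intrinsics', 'extrinsics']) {'intrinsics': array([[325.1922621 ,   0.        , 278.7535779 ],
       [  0.        , 325.1922621 , 215.79459285],
       [  0.        ,   0.        ,   1.        ]]), 'extrinsics': array([[ 9.99999624e-01, -8.08112105e-04, -3.15441573e-04,
         6.49941601e+02],
       [ 8.64854733e-04,  9.57061219e-01,  2.89884588e-01,
         7.34311761e+01],
       [ 6.76376516e-05, -2.89884752e-01,  9.57061558e-01,
         3.73608488e+02],
       [ 0.00000000e+00,  0.00000000e+00,  0.00000000e+00,
         1.00000000e+00]])}
[ 584.9 -160.8   -0.3   52.3   -0.     0.2    0.3   -0.2] -0.25800045016320844
scene (-142, 62, 48) [-0. -1.]
scene (-142, 0, 48) [-0.2 -1. ]
scene (-142, -62, 48) [-0.5 -0.5]
scene (-165, -100, 0) [ 4.1 -1.3]
scene (-165, 100, 42) [ 0.4 -3.5]
scene (165, -100, 70) [-0.9  1. ]
scene (-45, 91, 247) [ 1.3 -6.5]
scene (-45, -91, 247) [3.8 1.2]
scene (125, -91, 247) [-0.2  2.2]
scene t [-0.4 -1.5]
side (-142, 62, 48) [-0.5  0.6]
side (-142, 0, 48) [-0.6  0.6]
side (-142, -62, 48) [-0.6  1.1]
side (-165, -100, 0) [4.9 0.6]
side (-165, 100, 42) [-3.1 -1. ]
side (165, -100, 70) [-1.   1.8]
side (-45, 91, 247) [-1.8 -3.1]
side (-45, -91, 247) [1.2 0.4]
side (125, -91, 247) [-0.6  3.9]
side (125, 91, 247) [-3.   0.2]
side t [-0.2  0.5]
```

```bash
cat > b.py <<'E'
from fit import *
p=np.array([584.9,-160.8,-.258]); s=ctrl.read_state()
d=s["eef_pos"][:2]-p[:2]; c,n=np.cos(p[2]),np.sin(p[2])
print("bal",c*d[0]+n*d[1],-n*d[0]+c*d[1],s["eef_pos"][2],"rot",np.round(s["tool_rot"],3),"F",s["force"],"w",s["width"],"t",s["clock"])
E
python3 -m crank '[[[0,0,0,0.8],[0,0,0,0.8],[0,0,0,0.8],[0,0,0,0.82],[0,0.7,0,0],[0,0.7,0,0],[0,0.7,0,0],[0,0.7,0,0],[0,0,0,0],[0,0,0,0]]]' 1; python3 b.py
```

```text
clock: 3.43
eef_pos: [717.7, -18.1, 230.7]
tool_rot: [-3.141, 0.0, 1.313]
force: [0.7, -0.6, -1.0]
width: -0.1
gripper_force: 0.0
bal 92.01321538510891 171.82245351416753 230.65189463449153 rot [-3.1  0.   1.3] F [ 0.7 -0.6 -1. ] w -0.08867395377994883 t 3.4333
```

```bash
python3 -m crank '[[[-0.6,0,0,0],[-0.6,0,0,0],[-0.6,0,0,0],[-0.6,0,0,0],[0,0,0,0],[0,0,0,0]]]'; python3 b.py; python3 - <<'E'
from fit import *
D=cams("wrist"); im=D["img"][:,:,::-1].copy(); cv2.imwrite("pics/w1.png",im)
K=np.array(D["intrinsics"]);T=np.array(D["extrinsics"])
p=np.array([584.9,-160.8,-.258])
for t in("side_grip","top_grip","tare_top","shield"):
    for r in ctrl.place_of("wrist",t)[:1]:
        z={"side_grip":195,"top_grip":262,"tare_top":48,"shield":247}[t]
        w=onz(*ray(D,r["position"],True),z); d=w[:2]-p[:2];c,n=np.cos(p[2]),np.sin(p[2])
        print(t,r["confidence"],r["position"],w,"bal",c*d[0]+n*d[1],-n*d[0]+c*d[1])
E
```

```text
clock: 3.93
eef_pos: [701.9, -78.3, 231.8]
tool_rot: [3.141, 0.0, 1.31]
force: [-0.2, 0.4, 0.5]
width: -0.1
gripper_force: 0.0
bal 92.06129616034264 109.63132154644339 231.77917311432293 rot [3.1 0.  1.3] F [-0.2  0.4  0.5] w -0.05087367862015857 t 3.9333
side_grip 0.93 [262.1, 195.4] [649.3 -75.5 195. ] bal 40.46890671726025 98.91704563009013
tare_top 0.41 [279.5, 97.6] [ 450.6 -125.4   48. ] bal -138.88794082474817 -0.08171036310962165
```

View pics/w1.png

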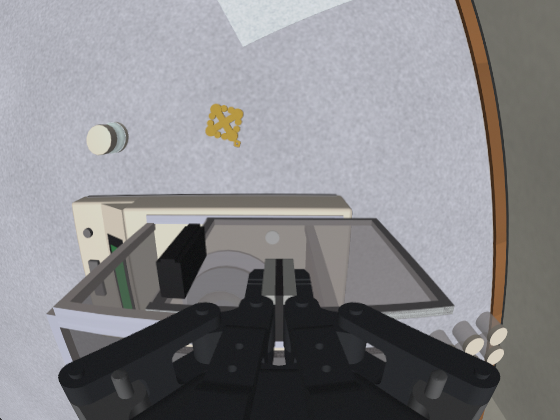

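```bash
python3 -m crank '[[[0,0,0.5,0],[0,0,0.5,0],[0,0,0.55,0],[0,0,0,0],[0,-0.4,0,0],[0,-0.4,0,0],[0,-0.2,0,0],[0,-0.1,0,0],[0,-0.1,0,0],[0,0,0,0]]]'; python3 b.py
```

```text
clock: 5.02
eef_pos: [673.4, -68.1, 192.9]
tool_rot: [3.141, -0.0, 1.313]
force: [0.5, -0.1, -0.3]
width: -0.0
gripper_force: 0.0
bal 61.932088388798505 112.25735434157673 192.85762580749326 rot [ 3.1 -0.   1.3] F [ 0.5 -0.1 -0.3] w -0.0031468084285231354 t 5.0167
```

```bash
python3 -m crank '[[[-0.06,-0.1,0,0],[-0.06,-0.1,0,0],[0,-0.1,0,0],[0,-0.1,0,0],[0,-0.1,0,0],[0,-0.1,0,0],[0,-0.1,0,0],[0,-0.1,0,0],[0,-0.1,0,0],[0,-0.1,0,0],[0,-0.1,0,0],[0,-0.1,0,0]]]'; python3 b.py
```

```text
clock: 6.02
eef_pos: [643.4, -63.4, 192.7]
tool_rot: [3.141, -0.0, 1.313]
force: [0.9, -1.2, 0.3]
width: -0.0
gripper_force: 0.7
bal 31.75429198985117 109.07980984142978 192.6503650326926 rot [ 3.1 -0.   1.3] F [ 0.9 -1.2  0.3] w -0.00012975538507029025 t 6.0167
```

```bash
python3 -m crank '[[[0,-0.12,0,0],[0,-0.12,0,0],[0,-0.12,0,0],[0,-0.12,0,0],[0,-0.12,0,0],[0,-0.12,0,0],[0,-0.12,0,0],[0,-0.12,0,0],[0,-0.12,0,0],[0,-0.12,0,0],[0,-0.12,0,0],[0,-0.1,0,0]]]'; python3 b.py
```

```text
clock: 7.02
eef_pos: [609.0, -54.1, 192.6]
tool_rot: [-3.142, -0.0, 1.313]
force: [1.9, -0.4, 1.3]
width: 0.0
gripper_force: 0.7
bal -3.9089967330196522 109.32543944743678 192.6057921947597 rot [-3.1 -0.   1.3] F [ 1.9 -0.4  1.3] w 0.026794677175450574 t 7.0167
```

```bash
python3 -m crank '[[[0,-0.06,0,0],[0,-0.06,0,0],[0,-0.06,0,0],[0,-0.06,0,0],[0,-0.04,0,0],[0,-0.04,0,0]]]'; python3 b.py
```

```text
clock: 7.52
eef_pos: [601.6, -52.1, 192.5]
tool_rot: [3.141, -0.0, 1.313]
force: [2.2, -0.1, 1.5]
width: 0.1
gripper_force: 2.0
bal -11.57831150266016 109.3325824892035 192.54182510724985 rot [ 3.1 -0.   1.3] F [ 2.2 -0.1  1.5] w 0.14875883904919604 t 7.5167
```

```bash
python3 -m crank '[[[0,-0.04,0,0],[0,-0.04,0,0],[0,-0.04,0,0],[0,-0.04,0,0]]]'; python3 b.py
```

```text
clock: 7.85
eef_pos: [601.6, -52.2, 192.8]
tool_rot: [3.133, -0.001, 1.313]
force: [12.9, -2.1, -7.9]
width: -0.3
gripper_force: 6.2
bal -11.549030338756818 109.31247298067748 192.8409699572835 rot [ 3.1 -0.   1.3] F [12.9 -2.1 -7.9] w -0.2592062370921249 t 7.85
```

```bash
python3 -m crank '[[[0,0.3,0,0],[0,0.5,0,0],[0,0.5,0,0],[0,0,-0.7,0],[0,0,-0.9,0],[0,0,-0.9,0],[0,0,-0.9,0],[0,0,-0.9,0],[0,0.8,0,0],[0,0.8,0,0],[0,0.8,0,0],[0,0,0,0]]]'; python3 b.py
python3 -m crank '[[[-0.7,0,0,0],[-0.75,0,0,0],[-0.75,0,0,0],[-0.75,0,0,0],[-0.75,0,0,0],[-0.65,0,0,0],[0,0,0,0],[0,0,0,0]]]'; python3 b.py
python3 - <<'E'
from fit import *
p=np.array([584.9,-160.8,-.258]);c,n=np.cos(p[2]),np.sin(p[2])
for cam in("scene","side","wrist"):
    D=cams(cam); cv2.imwrite(f"pics/{cam}2.png",D["img"][:,:,::-1])
    for t,z in(("side_grip",195),("top_grip",262),("tare_top",48)):
        for r in ctrl.place_of(cam,t)[:1]:
            w=onz(*ray(D,r["position"],cam=="wrist"),z); d=w[:2]-p[:2]
            print(cam,t,r["confidence"],"bal",c*d[0]+n*d[1],-n*d[0]+c*d[1])
E
```

```text
clock: 8.85
eef_pos: [688.8, -76.1, 298.8]
tool_rot: [-3.141, 0.001, 1.312]
force: [-0.8, 0.2, -1.0]
width: -0.2
gripper_force: 0.0
bal 78.822420476956 108.40623444434141 298.80111272306374 rot [-3.1  0.   1.3] F [-0.8  0.2 -1. ] w -0.1853698697557382 t 8.85
clock: 9.52
eef_pos: [658.7, -180.7, 299.8]
tool_rot: [-3.14, -0.0, 1.311]
force: [-0.4, 0.1, -0.3]
width: -0.2
gripper_force: 0.0
bal 76.40690711437907 -0.3700511392595196 299.7999707047504 rot [-3.1 -0.   1.3] F [-0.4  0.1 -0.3] w -0.19175267564464799 t 9.5167
scene side_grip 0.86 bal -22.773252322887846 102.08343853851629
scene top_grip 0.88 bal 27.263377751692058 1.948966387438782
scene tare_top 0.71 bal -139.4602971321772 -1.802354504747818
side side_grip 0.68 bal -23.36803252982056 105.637100159594
side top_grip 0.91 bal 21.514429353925212 -2.5442843544735814
side tare_top 0.43 bal -145.75723970051007 -2.9322349145401745
wrist side_grip 0.93 bal -23.74308418871647 102.51386806483659
wrist top_grip 0.7 bal 24.43543412291962 -1.2695023842162945
```

View pics/scene2.png

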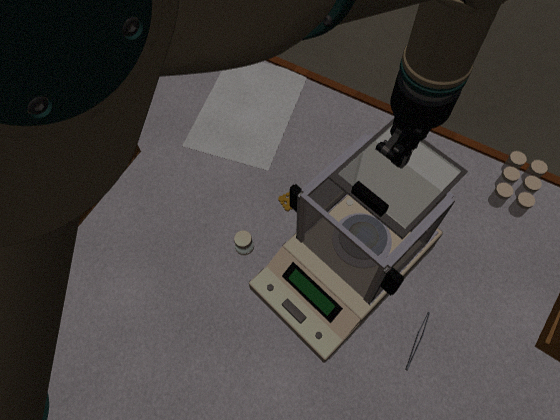

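View pics/wrist2.png

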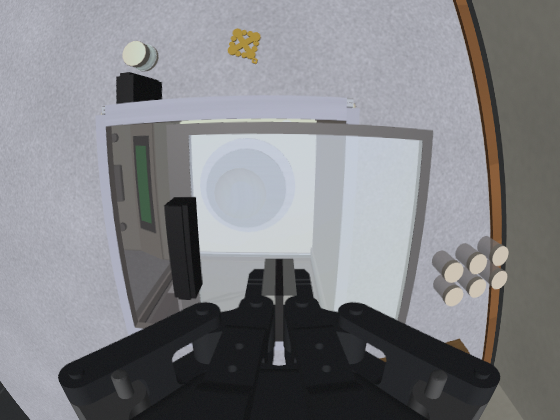

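```bash
python3 -m crank '[[[0,0,0.6,0],[0,0,0.5,0],[0,0,0.3,0],[0,0,0.12,0],[0,0,0,0],[0,0,0,0]]]'; python3 -m crank '[[[0,-0.2,0,0],[0,-0.2,0,0],[0,-0.2,0,0],[0,-0.2,0,0],[0,-0.1,0,0],[0,-0.1,0,0],[0,-0.1,0,0],[0,-0.1,0,0],[0,-0.1,0,0],[0,-0.1,0,0],[0,-0.1,0,0],[0,0,0,0]]]'; python3 b.py
```

```text
clock: 10.62
eef_pos: [659.7, -180.2, 262.5]
tool_rot: [3.141, 0.0, 1.313]
force: [-1.0, 0.6, 0.7]
width: 0.2
gripper_force: 0.0
clock: 11.62
eef_pos: [622.7, -170.4, 262.0]
tool_rot: [-3.141, -0.0, 1.313]
force: [0.8, 0.8, -0.7]
width: 0.1
gripper_force: 0.0
bal 38.99382214385383 0.34886938418069846 262.04957104401973 rot [-3.1 -0.   1.3] F [ 0.8  0.8 -0.7] w 0.1164108852415318 t 11.6167
```

```bash
python3 -m crank '[[[0,-0.12,0,0],[0,-0.12,0,0],[0,-0.12,0,0],[0,-0.12,0,0],[0,-0.12,0,0],[0,-0.12,0,0],[0,-0.12,0,0],[0,-0.12,0,0],[0,-0.12,0,0],[0,-0.12,0,0],[0,-0.12,0,0],[0,-0.12,0,0]]]'; python3 b.py
```

```text
clock: 12.62
eef_pos: [588.1, -161.1, 262.1]
tool_rot: [3.141, -0.0, 1.313]
force: [1.2, 0.0, -0.1]
width: -0.4
gripper_force: 0.6
bal 3.2262404824764452 0.5063077370540002 262.1103832034361 rot [ 3.1 -0.   1.3] F [ 1.2  0.  -0.1] w -0.3884224219076049 t 12.6167
```

```bash
python3 -m crank '[[[0,-0.06,0,0],[0,-0.06,0,0],[0,-0.06,0,0],[0,-0.06,0,0],[0,-0.06,0,0],[0,-0.06,0,0],[0,-0.06,0,0],[0,-0.06,0,0],[0,-0.04,0,0],[0,-0.04,0,0]]]'; python3 b.py
```

```text
clock: 13.45
eef_pos: [574.7, -157.7, 262.1]
tool_rot: [3.142, -0.0, 1.313]
force: [1.3, 0.8, 0.2]
width: 0.1
gripper_force: 0.7
bal -10.617305113607713 0.3985488925321117 262.07956982790523 rot [ 3.1 -0.   1.3] F [1.3 0.8 0.2] w 0.12271745942955453 t 13.45
```

```bash
python3 -m crank '[[[0,-0.04,0,0],[0,-0.04,0,0],[0,-0.04,0,0],[0,-0.04,0,0]]]'; python3 b.py
```

```text
clock: 13.78
eef_pos: [571.7, -156.9, 262.2]
tool_rot: [3.14, -0.0, 1.313]
force: [5.0, -0.8, -0.7]
width: 0.0
gripper_force: 1.9
bal -13.739601748644128 0.4054832409040925 262.21448213118913 rot [ 3.1 -0.   1.3] F [ 5.  -0.8 -0.7] w 0.023175319122909512 t 13.7833
```

```bash
python3 -m crank '[[[0,-0.04,0,0],[0,-0.04,0,0],[0,-0.03,0,0]]]'; python3 b.py
```

```text
clock: 14.03
eef_pos: [571.3, -156.9, 262.8]
tool_rot: [3.134, 0.0, 1.313]
force: [9.1, -1.3, -3.4]
width: 0.2
gripper_force: 3.8
bal -14.10765601441224 0.2792044999119514 262.76912957334895 rot [3.1 0.  1.3] F [ 9.1 -1.3 -3.4] w 0.18624193896784358 t 14.0333
```

```bash
python3 -m crank '[[[0,0.3,0,0],[0,0.5,0,0],[0,0,-0.7,0],[0,0,-0.7,0],[0,0,-0.6,0],[0,-0.8,0,0],[0,-0.9,0,0],[0,-0.9,0,0],[0,-0.9,0,0],[0,-0.9,0,0],[0,-0.9,0,0],[0,-0.4,0,0]]]'; python3 -m crank '[[[0,0,0,0],[0,0,0,0]]]'; python3 b.py
```

```text
clock: 15.03
eef_pos: [446.1, -124.5, 311.7]
tool_rot: [-3.137, 0.0, 1.313]
force: [-0.3, -0.2, -0.5]
width: -0.2
gripper_force: 0.0
clock: 15.2
eef_pos: [450.3, -125.2, 312.3]
tool_rot: [3.141, 0.0, 1.313]
force: [1.2, 0.4, 0.6]
width: -0.1
gripper_force: 0.0
bal -139.19087735123242 0.1270620050772422 312.31535530373867 rot [3.1 0.  1.3] F [1.2 0.4 0.6] w -0.131592879161855 t 15.2
```

```bash
python3 -m crank '[[[0,-0.12,0.9,0],[0,0,0.9,0],[0,0,0.9,0],[0,0,0.9,0],[0,0,0.9,0],[0,0,0.9,0],[0,0,0.9,0],[0,0,0.9,0],[0,0,0.9,0],[0,0,0.9,0],[0,0,0.5,0],[0,0,0,0]]]'; python3 b.py; python3 - <<'E'
from fit import *
D={}
for cam in("scene","side","wrist"):
    D[cam]=cams(cam)
cv2.imwrite("pics/w3.png",D["wrist"]["img"][:,:,::-1])
s=cv2.resize(D["side"]["img"][180:360,200:440,::-1],None,fx=3,fy=3); cv2.imwrite("pics/s3.png",s)
for cam in D:
  print(cam,[ (t,r[0]["position"],round(r[0]["confidence"],2)) for t in("side_grip","top_grip","tare_top") if (r:=ctrl.place_of(cam,t))])
p=np.array([584.9,-160.8,-.258,0,0])
for cam in("scene","side"): print(cam,[proj(D[cam],W(p,M[t](p))) for t in("side_grip","top_grip","tare_top")])
E
```

```text
clock: 16.2
eef_pos: [446.7, -124.1, 71.5]
tool_rot: [-3.137, 0.0, 1.313]
force: [-0.0, -0.0, -0.7]
width: -0.4
gripper_force: 0.0
bal -142.95802161600406 0.23154167461833453 71.5269868123331 rot [-3.1  0.   1.3] F [-0.  -0.  -0.7] w -0.4230185798171137 t 16.2
scene [('top_grip', [341.2, 414.0], 0.69), ('tare_top', [307.9, 291.6], 0.61)]
side [('top_grip', [196.6, 320.0], 0.81), ('tare_top', [296.2, 275.5], 0.65)]
wrist [('tare_top', [251.8, 278.5], 0.9)]
scene [[np.float64(196.42574536773967), np.float64(298.10448717030937)], [np.float64(217.02731649671168), np.float64(348.1634038494558)], [np.float64(310.0943101167261), np.float64(292.6087007818195)]]
side [[np.float64(197.87060210750616), np.float64(283.45690656957805)], [np.float64(195.33273589579275), np.float64(318.7719713363988)], [np.float64(298.30893575046986), np.float64(271.52056620745225)]]
```

View pics/w3.png

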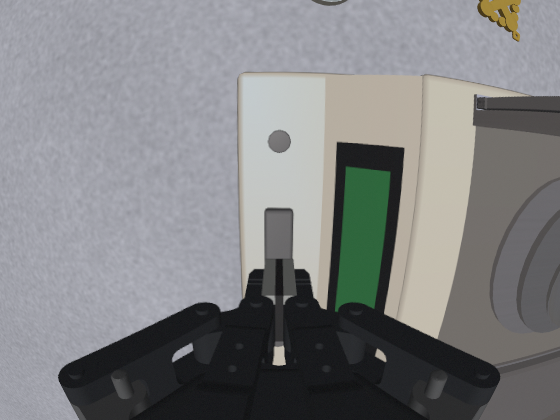

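View pics/s3.png

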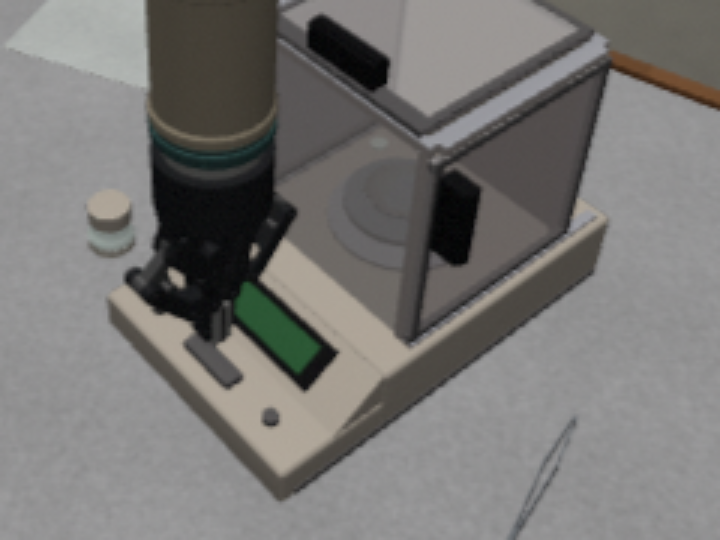

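```bash
python3 -m crank '[[[0,0,0.3,0],[0,0,0.3,0],[0,0,0.15,0],[0,0,0.08,0],[0,0,0.06,0],[0,0,0.04,0],[0,0,0,0]]]'; python3 b.py
```

```text
clock: 17.38
eef_pos: [446.8, -124.1, 51.1]
tool_rot: [-3.141, 0.0, 1.313]
force: [1.0, 0.8, -0.2]
width: -0.1
gripper_force: 0.0
bal -142.854428300116 0.29031210812800623 51.0783953225259 rot [-3.1  0.   1.3] F [ 1.   0.8 -0.2] w -0.0550417917451563 t 17.3833
```

```bash
python3 -m crank '[[[0,0,0.06,0],[0,0,0.06,0],[0,0,0.06,0],[0,0,0.06,0],[0,0,0.04,0]]]'; python3 b.py
```

```text
clock: 17.8
eef_pos: [447.1, -124.1, 44.4]
tool_rot: [3.141, -0.0, 1.313]
force: [-0.9, 1.4, 3.4]
width: -0.4
gripper_force: 1.8
bal -142.57442870639372 0.3364241983500591 44.36207151561701 rot [ 3.1 -0.   1.3] F [-0.9  1.4  3.4] w -0.40470870492411226 t 17.8
```

```bash
python3 -m crank '[[[0,0,0.05,0],[0,0,0.03,0],[0,0,0,0]]]'; python3 b.py
```

```text
clock: 18.05
eef_pos: [447.2, -124.1, 43.7]
tool_rot: [3.14, -0.0, 1.313]
force: [-2.1, 0.4, 19.7]
width: 0.1
gripper_force: 10.1
bal -142.53743315912862 0.3255184254187924 43.730170125262006 rot [ 3.1 -0.   1.3] F [-2.1  0.4 19.7] w 0.12300674473881543 t 18.05
```

Fully down (19.7 N against the stop). Release it and retreat upwards.

```bash
python3 -m crank '[[[0,0,-0.1,0],[0,0,-0.2,0],[0,0,-0.5,0],[0,0,-0.9,0],[0,0,-0.9,0],[0,0,-0.9,0],[0,0,-0.9,0],[0,0,-0.9,0],[0,0,-0.9,0],[0,0,-0.9,0],[0,0,0,0],[0,0,0,0]]]'; python3 b.py
python3 - <<'E'
from fit import *
D=cams("side"); cv2.imwrite("pics/s4.png",cv2.resize(D["img"][150:360,200:440,::-1],None,fx=2.8,fy=2.8))
E
```

```text
clock: 19.05
eef_pos: [447.5, -124.1, 220.7]
tool_rot: [3.139, -0.0, 1.313]
force: [0.6, 1.0, -0.5]
width: 0.0
gripper_force: 0.0
bal -142.23885095406393 0.38007691082764694 220.70300423794552 rot [ 3.1 -0.   1.3] F [ 0.6  1.  -0.5] w 0.03264229927484365 t 19.05
```

View pics/s4.png

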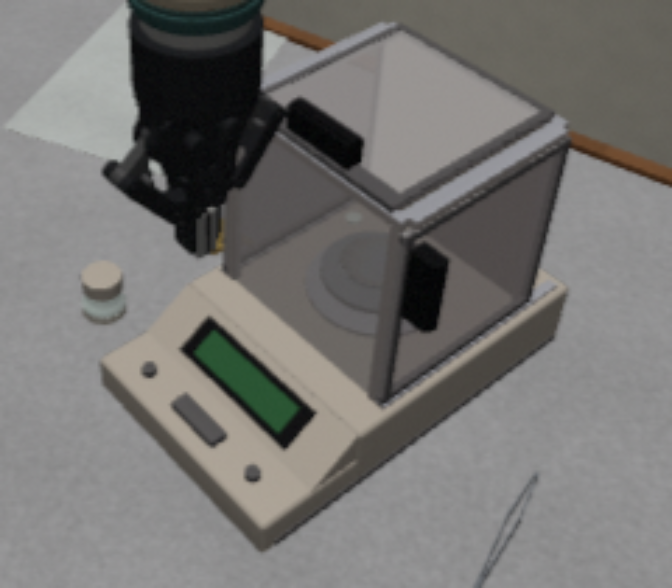

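The top is flush shut with the frame, the tare bar (198,420) is up again, and the dish, pot and tweezers have not moved. Handing in.

```bash
python3 -c "
from cell import ctrl
print(ctrl.finish_job())"
```

```text
the job is handed in; nothing more can be done
None
```

The job is handed in at about 19 s: the left door, then the top, were pushed shut to their end stops (13 N and 9 N), then the tare bar was pressed fully down (about 20 N against its stop) and came up again; in the pictures the dish, pot and tweezers look unmoved, though the arm hid the left door and most of the cross in the last one.

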